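# Set the layer guide to its gauge marker and lock it

### The arm

A 6-joint arm with a two-finger parallel gripper is mounted at the origin on the work surface. World frame = base frame: x ahead of the robot, y to its left, z up, the work surface at z = 0. Lengths are in m, angles in degrees, forces in N, time in s.
With the tool pointing down it reaches from about 0.375 to 0.9 m from the base axis. Payload 3.1 kg.
Tool frame: the origin (TCP) lies at the very end of the fingers, on their centre line; the grasp point (between the pads) lies bot.grip_point_offset behind it (bot.grip_point_offset is the distance from the TCP to the grasp point, in m); z points along the fingers, y is the line along which they close (so a half turn about z gives the same grasp; the last joint's range is limited). The gripper opens to 87 mm and grips with 3 to 60 N. Pads are 19 mm wide; open, the fingers measure 117 mm over their backs; the gripper's body (75 mm by 190 mm) begins 51 mm behind the grasp point.
Start: joints at [65.117, 30.224, 82.088, -0, 67.689, -10.227], TCP at [0.158, 0.605, 0.223] pointing down, gripper open.
Joint ranges: [-176.69, 176.69], [-43.24, 126.21], [12.49, 139.97], [-82, 262], [0, 151.66], [-163.58, 163.58]. Speed limits (degrees/s): [159.86, 159.86, 180, 180, 180, 180].

### API

Orientations are given as a 3x3 rotation matrix whose columns are the frame's x, y, z axes.
In Python, from rig import bot, viewer, ticket gives the robot as it stands.
- The arm moves only by the tool servo_tool, never from a script. Its argument "targets" is a list of rows, each an object with "offset": the shift along the tool's x, y, z in m, a list of three; "dr": the turn, a rotation vector about the tool's x, y, z in degrees, a list of three. In form: [{"offset": [x, y, z], "dr": [ax, ay, az]}, ...]. A call has 1 to 20 rows; each row is the pose to reach, as a shift and turn from the pose commanded when the call began, along the tool's axes at that moment; what a row does not reach only later rows make up. A row lasts 1/12 s, in which the tool goes at most 41.7 mm and 7.16 degrees, less where a joint would pass 70% of its speed; a pose out of reach is approached as far as the arm can. A call with a gripper value outside its range is refused whole. "gripper" is the gripper command: -1 is fully open, 1 is shut, values between are in proportion, set as the call begins (left out, the last holds). The fingers move at their own pace and stop on an object; the grip force is fixed at half the most. Time passes only in rows, so rows that repeat a pose let the fingers close. It gives the time, the measured TCP pose, the force, the opening and the grip force at its end, in the units of the state.
- bot.read_state(): the state, without advancing time (a new reading comes with each control period).
- viewer.capture(name): name is "scene" or "top"; returns a dict with "color" (480x640x3 uint8, red, green, blue), "camera_matrix" (3x3 intrinsics, pixels), "R" (3x3) and "t" (3): a world point X has camera coordinates R X + t. Camera axes: x right, y down, z forward; pixel columns grow to the right and rows downward; lengths in m; the calibration is good to about 2 mm. A picture is of the moment at which its call begins. There is no depth.
- ticket.hand_in(): hands the job in; it is judged then, once.
The state is a dict: "time_s": time; "joint_positions": joint angles; "qvel": joint speeds; "tau": joint torques, N m; "position": TCP position; "tcp_rot": TCP orientation; "force": force on the tool from outside, world axes, zero at the start; "moment": the same for the moment, N m; "opening": opening from 0.0 (shut) to 1.0 (fully open); "grasp_force": force on a finger pad.
Only numpy, scipy, OpenCV 4.12 (cv2) and the standard library are available. Lean on these libraries where they do the work, as an engineer would, in place of code of your own. Each camera call takes 0.05 s, during which the arm holds its last target. There are 200 camera calls.

### The job

Roll the knurled wheel on top of the blue housing with a fingertip, gently and without gripping it, to close the gap of the cake-layer guide until the yellow pointer of the sliding fence stands level with the red marker on the scale; then push the red-tipped clamp lever fully over to its other side with a fingertip and take the hand away. Move the fence by the wheel only, never by touching the fence, and leave the pots, nozzle, bowl, knife and cake layer where they are.

Things in the scene. Friction and masses are not known exactly. Their poses are not given: they have to be found in the camera images.
- guide: Cake-layer guide, fixed to the bench. Grey base 160 (x) by 350 (y, from -125 to +225) by 20 mm; origin at bench level, z up, x away from the robot at zero yaw, y along the scale. End stop (12 mm thick, 70 high) at y = -100: the gap lies between it and the fence. Blue housing round the wheel: x within 49 mm of 0, y 50 to 160, top 62 mm above the bench. Lever at y = 190.
- wheel: Knurled wheel, 80 mm diameter over 36 ridges 2 mm high, 26 wide, axis level along guide x; origin its centre. Round blue guards 18 mm thick flank it, their rims 6 mm below its own. Rolling the top towards guide -y moves the fence the same way and closes the gap, 10 mm per rad (1 mm per 4 mm at the rim); rolling back opens it. 1.3 N at the rim turns it; it stays where left. Several strokes. Keep under 30 N.
- wheel_top (a point): The highest point of the wheel, 85 mm above the bench. It is fixed to the guide and does not turn; its axes are the guide's.
- fence: Sliding fence, never to be touched: upright aluminium plate 115 (x) by 10 (y) mm, top 70 mm above the bench, yellow line along its top. The wheel slides it along guide -y, up to 54 mm. Origin at bench level under the middle of its thickness, at guide y = +20 mm at the start; axes are the guide's.
- pointer (a point): Tip of the yellow pointer on the fence's far (+x) side, 3 mm wide, at the middle of the fence's thickness, 27 mm above the bench, x = 68 mm of the guide. Axes are the guide's.
- mark (a point): Inner (-x) end of the red marker, a fixed block 20 (x) by 6 (y) by 10 mm high across the white scale strip on the guide's far (+x) side; the middle of its 6 mm width, at the pointer's height. Axes are the guide's. Set when pointer and mark have the same guide y, to 3 mm. At the start the mark lies 14 to 42 mm to the -y side of the pointer.
- lever: Clamp lever: steel rod 9 mm thick, 65 long, red ball 20 mm across at its end. Hinged about guide y at its origin, 30 mm above the bench at guide x = 0, y = 190. It starts leaning 20 to 29 degrees to guide -x and goes over to its stop at 29 degrees to +x, where it stays. 2 N at the ball moves it; keep under 30 N. Axes turn with it.
- lever_tip (a point): Centre of the lever's red ball (20 mm), about 87 to 91 mm above the bench; x of about -31 to -22 mm in the guide's frame at the start, +31 mm when pushed fully over. Its axes turn with the lever.
- red_pot: Loose red colour pot, white lid, 52 mm diameter, 55 mm high, beside the guide on its near side; origin under its centre. Leave alone.
- blue_pot: Loose blue colour pot, black lid, 52 mm diameter, 55 mm high, beside the guide on its far side; origin under its centre. Leave alone.
- nozzle: Loose steel icing nozzle, a cone 32 mm across and 42 mm high, standing beyond the guide; origin under its centre. Leave alone.
- bowl: Loose small steel bowl, 120 mm across, 50 mm high; origin under its centre. Leave alone.
- palette_knife: Loose palette knife, 260 mm long, lying flat along its x. Leave alone.
- cake_board: Loose spare chocolate cake layer on a white board, 170 mm across, 32 mm high; origin under its centre. Leave alone.

How it is judged:
By the outcome, as a careful person would: the job done as asked, in the order asked, and still so for the second after the job is handed in, with the robot touching nothing.
It also fails if it takes over 72 s, if anything falls off the work surface, if the arm or the gripper's body presses on something with over 40 N, if the wrist force passes 120 N, or if a joint passes its speed limit or range.

## Working session

There is one attempt and no reset: what is moved stays moved. The work goes in short steps, Python scripts to look and compute and a tool call to move; the robot and the scene stay as the last step left them, time stands still between calls to the robot, and variables do not carry over. Pictures are saved under pics/ and viewed, at most 10 in all, crops included, and the job is handed in when it is done.

Besides the shell and the picture viewer there is one more tool, called after "Call:" by a JSON object that holds its "op" and its "data", one argument or row to a line. servo_tool: Moves the arm, as the interface text tells. Its arguments: {"type":"object","properties":{"targets":{"type":"array"},"gripper":{"type":"number"}},"required":["targets"]}

```bash
mkdir -p pics; python3 - <<'E'
from rig import bot, viewer
import cv2,pickle
for n in("scene","top"):
    c=viewer.capture(n); cv2.imwrite(f"pics/{n}0.png",c["color"][:,:,::-1]); pickle.dump(c,open(f"{n}0.pkl","wb"))
    print(n,c["camera_matrix"].tolist(),c["R"].round(4).tolist(),c["t"])
s=bot.read_state();print(s["time_s"],s["position"],s["tcp_rot"],s["force"],bot.grip_point_offset)
E
```

```text
scene [[443.92847721712604, 0.0, 323.78383677010214], [0.0, 443.92847721712604, 239.26495533701447], [0.0, 0.0, 1.0]] [[-0.0801, 0.9967, 0.0109], [0.5951, 0.0566, -0.8017], [-0.7997, -0.0577, -0.5976]] [ 0.11495744 -0.29007496  1.53795193]
top [[434.158820381038, 0.0, 321.54740262796116], [0.0, 434.158820381038, 236.0289374389886], [0.0, 0.0, 1.0]] [[-0.0165, -0.9997, -0.0189], [-0.9979, 0.0176, -0.062], [0.0623, 0.0179, -0.9979]] [-0.04637655  0.58475512  0.98920593]
0.1 [0.15784351 0.60408649 0.22168351] [[-9.67458847e-01  2.53027234e-01 -7.73944471e-04]
 [ 2.53028223e-01  9.67457372e-01 -1.71808517e-03]
 [ 3.14035947e-04 -1.85800649e-03 -9.99998225e-01]] [-0.22513875 -0.17364559  0.7775362 ] 0.0187
```

View pics/scene0.png

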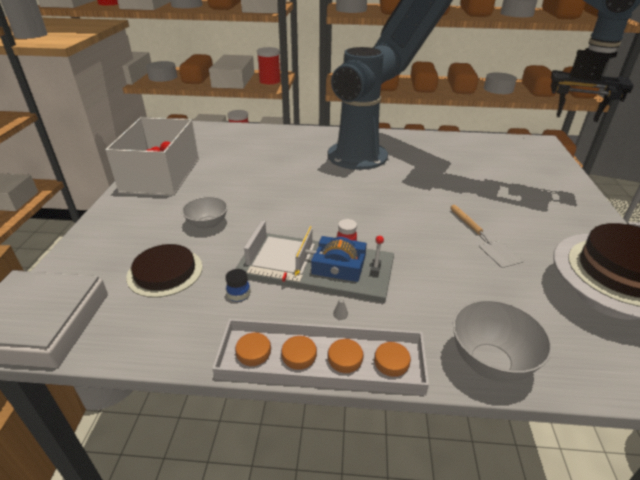

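View pics/top0.png

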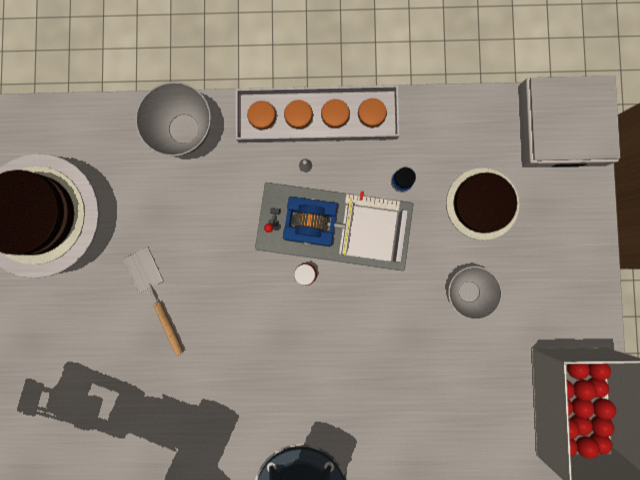

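The top view shows the guide's grey base with corners near (265,183), (412,204), (406,270), (255,249), the wheel near (310,222), the lever ball near (268,228) and the red mark near (362,195). I'll zoom in on both views.

```bash
python3 - <<'E'
import cv2,numpy as np
a=cv2.imread("pics/top0.png")[170:285,245:425]; b=cv2.imread("pics/scene0.png")[215:305,230:405]
a=cv2.resize(a,(800,511),interpolation=cv2.INTER_CUBIC)
cv2.imwrite("pics/ca.png",a)
cv2.imwrite("pics/cb.png",cv2.resize(b,(800,411),interpolation=cv2.INTER_CUBIC))
E
```

```text
(no output)
```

View pics/ca.png

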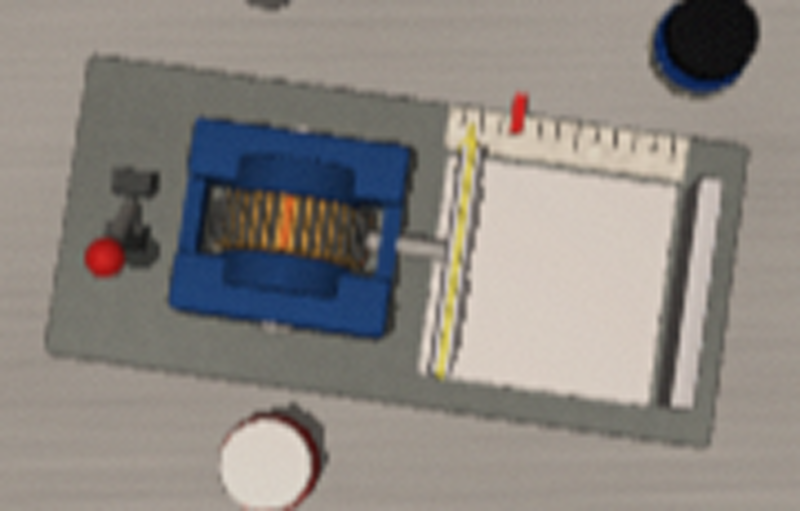

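View pics/cb.png

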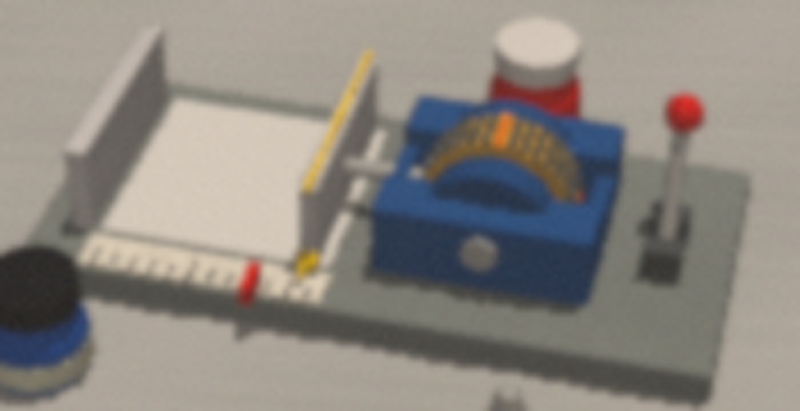

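The zoomed views show the base and housing corners clearly. In the top crop the fence line runs (474,122)–(440,377), and the mark is at about (518,113), roughly one scale section from the pointer. Next I fit the guide pose from both views.

```bash
cat > h.py <<'E'
import numpy as np, cv2, pickle
from scipy.optimize import least_squares
def W(p,g):
    x,y,a=p; g=np.atleast_2d(g)/1000.; c,s=np.cos(a),np.sin(a)
    return np.c_[x+c*g[:,0]-s*g[:,1], y+s*g[:,0]+c*g[:,1], g[:,2]]
def proj(c,X):
    q=(c["R"]@X.T).T+c["t"]; u=(c["camera_matrix"]@q.T).T; return u[:,:2]/u[:,2:]
def blob(c,box,h0,h1,smin=150,vmin=90):
    x0,y0,x1,y1=box; h=cv2.cvtColor(c["color"][y0:y1,x0:x1],cv2.COLOR_RGB2HSV).astype(int)
    H=h[...,0]; hm=((H>=h0)|(H<=h1)) if h0>h1 else ((H>=h0)&(H<=h1))
    w=hm*(h[...,1]>smin)*(h[...,2]>vmin)*h[...,1].astype(float)
    yy,xx=np.mgrid[y0:y1,x0:x1]; return np.array([(w*xx).sum(),(w*yy).sum()])/w.sum(),int((w>0).sum())
def locate(p,views,z=None):  # guide coords (mm) of point from [(cam,px)]
    def f(g):
        g=[g[0],g[1],z if z is not None else g[2]]
        return np.concatenate([(proj(c,W(p,g))[0]-u) for c,u in views])
    r=least_squares(f,[0,0] if z is not None else [0,0,30.]); return r.x.round(1),np.abs(r.fun).max().round(2)
E
python3 - <<'E'
from h import *
T=pickle.load(open("top0.pkl","rb"));S=pickle.load(open("scene0.pkl","rb"))
gt=[(80,225,20),(-80,225,20),(-80,-125,20),(80,-125,20),(49,160,62),(49,50,62),(-49,50,62),(-49,160,62),(57.5,20,70),(-57.5,20,70)]
ut=np.array([(92,57),(48,353),(708,447),(748,148),(196,122),(411,150),(388,337),(170,308),(474,122),(440,377)])*180/800+[245,170]
gs=[(80,225,20),(-80,225,20),(49,160,62),(49,50,62),(-49,50,62),(-49,160,62),(57.5,20,70),(-57.5,20,70)]
us=np.array([(712,378),(750,180),(610,215),(375,195),(420,97),(624,128),(303,190),(370,55)])*175/800+[230,215]
f=lambda p:np.r_[proj(T,W(p,gt))-ut,proj(S,W(p,gs))-us].ravel()
r=least_squares(f,[.55,.0,-.1],loss="soft_l1");p=r.x;print(p,np.degrees(p[2]));print(f(p).reshape(-1,2).round(1).tolist())
np.save("p.npy",p)
m=[(T,blob(T,(355,186,368,203),172,8)),(S,blob(S,(278,268,292,288),172,8))]
l=[(T,blob(T,(258,215,276,236),172,8)),(S,blob(S,(372,232,388,246),172,8))]
for n,v in(("mark",m),("lever",l)):
    print(n,v[0][1],v[1][1],locate(p,[(c,b[0]) for c,b in v]))
print("mark z27",locate(p,[(c,b[0]) for c,b in m],27.))
print("wheeltop",W(p,(0,105,85)),"ball0",W(p,(-26,190,89)),"ball1",W(p,(31,190,87)))
E
```

```text
[ 0.59769645 -0.13487429 -0.16052714] -9.197527348550347
[[-1.0, -0.8], [-1.6, 0.3], [0.3, 1.0], [0.4, -0.3], [-0.6, -1.3], [-0.2, -0.7], [-1.3, 0.8], [-1.3, 0.2], [-0.3, 3.2], [0.0, -2.6], [-0.3, -1.4], [-0.0, -2.9], [-4.1, 5.2], [-1.7, 1.5], [-0.8, -2.2], [0.2, -2.0], [-0.2, 0.0], [-1.1, 0.4]]
mark (array([361.07521578, 195.53168927]), 21) (array([284.02601054, 276.46432337]), 16) (array([79.3, -2.4, 25.4]), np.float64(0.22))
lever (array([268.05119538, 227.54006595]), 58) (array([379.37448501, 238.90140645]), 38) (array([-28.6, 190.6,  88.5]), np.float64(0.0))
mark z27 (array([79.7, -2.2]), np.float64(0.39))
wheeltop [[ 0.6144795  -0.03122426  0.085     ]] ball0 [[0.60240006 0.05683871 0.089     ]] ball1 [[0.65866722 0.04772791 0.087     ]]
```

Guide pose found: yaw −9.2°. The lever triangulates to y=190.6, z=88.5 and the mark to z≈25, which matches the given heights. Mark y is about −2.3, so the fence has about 22 mm to travel, or 89 mm at the rim. I'll move above the wheel with the gripper shut.

Call:
{"op": "servo_tool", "data": {
  "gripper": 1,
  "targets": [
    {"offset": [-0.006, -0.005, 0], "dr": [0, 0, 0]},
    {"offset": [-0.018, -0.015, 0], "dr": [0, 0, 0]},
    {"offset": [-0.036, -0.029, 0], "dr": [0, 0, -1]},
    {"offset": [-0.06, -0.049, 0], "dr": [0, 0, -1]},
    {"offset": [-0.09, -0.073, 0], "dr": [0, 0, -2]},
    {"offset": [-0.12, -0.097, 0], "dr": [0, 0, -2]},
    {"offset": [-0.15, -0.121, 0], "dr": [0, 0, -3]},
    {"offset": [-0.18, -0.146, 0], "dr": [0, 0, -3]},
    {"offset": [-0.21, -0.17, 0], "dr": [0, 0, -4]},
    {"offset": [-0.24, -0.194, 0], "dr": [0, 0, -4]},
    {"offset": [-0.27, -0.218, 0], "dr": [0, 0, -5]},
    {"offset": [-0.3, -0.243, 0], "dr": [0, 0, -5.5]},
    {"offset": [-0.33, -0.267, 0], "dr": [0, 0, -5.5]},
    {"offset": [-0.36, -0.291, 0], "dr": [0, 0, -5.5]},
    {"offset": [-0.39, -0.316, 0], "dr": [0, 0, -5.5]},
    {"offset": [-0.42, -0.34, 0], "dr": [0, 0, -5.5]},
    {"offset": [-0.45, -0.364, 0], "dr": [0, 0, -5.5]},
    {"offset": [-0.475, -0.384, 0], "dr": [0, 0, -5.5]},
    {"offset": [-0.49, -0.396, 0], "dr": [0, 0, -5.5]},
    {"offset": [-0.5, -0.404, 0], "dr": [0, 0, -5.5]}
  ]
}}

```text
time_s: 1.77
position: [0.5408, 0.0845, 0.2224]
tcp_rot: [[-0.987, 0.162, 0.0], [0.162, 0.987, -0.001], [-0.0, -0.0, -1.0]]
force: [0.1, 0.5, 0.1]
opening: 0.004
grasp_force: 0.0
```

```bash
cat > go.py <<'E'
import sys
from rig import bot
from h import *
p=np.load("p.npy"); s=bot.read_state(); R=np.array(s["tcp_rot"]); P=np.array(s["position"])
if len(sys.argv)>3:
    X=W(p,[float(a) for a in sys.argv[1:4]])[0]; print("offset",(R.T@(X-P)).round(4))
G=W(p,[[0,0,0],[1000,0,0],[0,1000,0]]); ex,ey=G[1]-G[0],G[2]-G[0]
print("t",s["time_s"],"guide",[round(1000*float(v),1) for v in((P-G[0])@ex,(P-G[0])@ey,P[2])],"tool-x in guide",(R.T@ex).round(3),"y",(R.T@ey).round(3),"F guide",np.round([s["force"]@ex,s["force"]@ey,s["force"][2]],2),"open",s["opening"])
E
python3 go.py 0 118 110
```

```text
offset [-0.0913 -0.0892  0.1124]
t 1.7667 guide [-91.2, 207.5, 222.4] tool-x in guide [-1.     0.002  0.   ] y [ 0.002  1.    -0.   ] F guide [-0.03  0.55  0.09] open 0.004005706724790722
```

Call:
{"op": "servo_tool", "data": {
  "targets": [
    {"offset": [-0.02, -0.02, 0], "dr": [0, 0, 0]},
    {"offset": [-0.045, -0.045, 0], "dr": [0, 0, 0]},
    {"offset": [-0.07, -0.07, 0], "dr": [0, 0, 0]},
    {"offset": [-0.085, -0.084, 0.02], "dr": [0, 0, 0]},
    {"offset": [-0.091, -0.089, 0.04], "dr": [0, 0, 0]},
    {"offset": [-0.091, -0.089, 0.065], "dr": [0, 0, 0]},
    {"offset": [-0.091, -0.089, 0.09], "dr": [0, 0, 0]},
    {"offset": [-0.091, -0.089, 0.105], "dr": [0, 0, 0]},
    {"offset": [-0.091, -0.089, 0.112], "dr": [0, 0, 0]},
    {"offset": [-0.091, -0.089, 0.117], "dr": [0, 0, 0]},
    {"offset": [-0.091, -0.089, 0.122], "dr": [0, 0, 0]},
    {"offset": [-0.091, -0.089, 0.126], "dr": [0, 0, 0]},
    {"offset": [-0.091, -0.089, 0.129], "dr": [0, 0, 0]},
    {"offset": [-0.091, -0.089, 0.131], "dr": [0, 0, 0]},
    {"offset": [-0.091, -0.089, 0.133], "dr": [0, 0, 0]},
    {"offset": [-0.091, -0.089, 0.133], "dr": [0, 0, 0]}
  ]
}}

```text
time_s: 3.1
position: [0.6153, -0.015, 0.0896]
tcp_rot: [[-0.987, 0.159, 0.0], [0.159, 0.987, -0.0], [-0.0, -0.0, -1.0]]
force: [-0.2, -0.6, 0.1]
opening: 0.005
grasp_force: 0.0
```

```bash
python3 go.py 0 118 85; python3 - <<'E'
from rig import viewer
import cv2,numpy as np
c=viewer.capture("scene");b=c["color"][185:305,230:405,::-1]
cv2.imwrite("pics/s1.png",cv2.resize(b,(800,549),interpolation=cv2.INTER_CUBIC))
E
```

```text
offset [-0.0017 -0.0031  0.0046]
t 3.1 guide [-1.7, 121.1, 89.6] tool-x in guide [-1.    -0.001  0.   ] y [-0.001  1.    -0.   ] F guide [-0.15 -0.6   0.11] open 0.005079958718393851
```

View pics/s1.png

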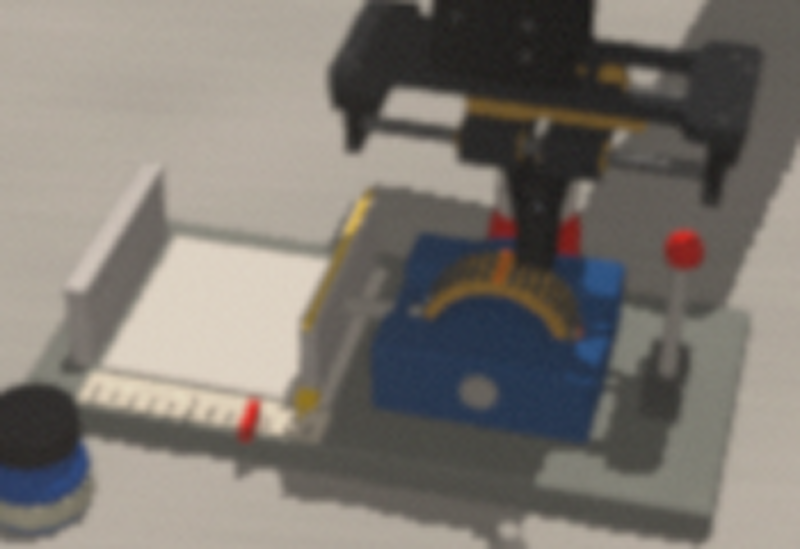

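The tip is over the +y side of the wheel, crop ~(535,270), with the wheel's orange stripe at (503,265). Pointer (307,400) and mark (250,418) are both in view. I'll descend to find contact, correcting x and y slightly.

Call:
{"op": "servo_tool", "data": {
  "targets": [
    {"offset": [-0.002, 0, 0.002], "dr": [0, 0, 0]},
    {"offset": [-0.002, 0, 0.003], "dr": [0, 0, 0]},
    {"offset": [-0.002, 0, 0.004], "dr": [0, 0, 0]},
    {"offset": [-0.002, 0, 0.005], "dr": [0, 0, 0]},
    {"offset": [-0.002, 0, 0.005], "dr": [0, 0, 0]}
  ]
}}

```text
time_s: 3.57
position: [0.6171, -0.0154, 0.0843]
tcp_rot: [[-0.987, 0.159, -0.0], [0.159, 0.987, 0.0], [0.001, 0.0, -1.0]]
force: [0.1, -1.0, 0.6]
opening: 0.004
grasp_force: 0.0
```

```bash
python3 go.py 0 118 85
```

```text
offset [ 0.     -0.0031 -0.0007]
t 3.5667 guide [0.0, 121.1, 84.3] tool-x in guide [-1.    -0.001 -0.001] y [-0.001  1.     0.   ] F guide [ 0.31 -1.01  0.64] open 0.004468976352247723
```

Call:
{"op": "servo_tool", "data": {
  "targets": [
    {"offset": [0, -0.001, 0.0005], "dr": [0, 0, 0]},
    {"offset": [0, -0.003, 0.001], "dr": [0, 0, 0]},
    {"offset": [0, -0.006, 0.001], "dr": [0, 0, 0]},
    {"offset": [0, -0.009, 0.001], "dr": [0, 0, 0]},
    {"offset": [0, -0.012, 0.001], "dr": [0, 0, 0]},
    {"offset": [0, -0.012, 0.001], "dr": [0, 0, 0]}
  ]
}}

```text
time_s: 4.07
position: [0.6154, -0.0273, 0.0851]
tcp_rot: [[-0.987, 0.159, 0.001], [0.159, 0.987, 0.0], [-0.001, 0.0, -1.0]]
force: [-2.0, 0.7, 8.4]
opening: 0.003
grasp_force: 4.1
```

```bash
cat > ptr.py <<'E'
from rig import viewer
from h import *
p=np.load("p.npy"); c=viewer.capture("scene"); t=viewer.capture("top")
def at(c,box,h0,h1,x,z,**k):
    u,n=blob(c,box,h0,h1,**k); return locate(p,[(c,u)],z)[0].tolist(),n,u.round(1).tolist()
print("scene ptr",at(c,(277,262,305,284),22,34,68,27.,smin=140,vmin=90),"mark",at(c,(276,266,292,288),172,8,79,27.))
print("top mark",at(t,(352,186,368,203),172,8,79,27.),"fence line",at(t,(330,199,375,258),24,34,0,70.,smin=110,vmin=120))
E
python3 go.py 0 105 85; python3 ptr.py
```

```text
offset [ 0.0003 -0.004   0.0001]
t 4.0667 guide [0.3, 109.0, 85.1] tool-x in guide [-1.    -0.     0.001] y [-0.  1.  0.] F guide [-2.09  0.42  8.45] open 0.0028484776124533795
scene ptr ([60.4, 17.7], 14, [295.3, 272.0]) mark ([80.0, -2.1], 18, [284.2, 276.2])h.py:12: RuntimeWarning: invalid value encountered in divide
  yy,xx=np.mgrid[y0:y1,x0:x1]; return np.array([(w*xx).sum(),(w*yy).sum()])/w.sum(),int((w>0).sum())
Traceback (most recent call last):
  File "ptr.py", line 7, in <module>
    print("top mark",at(t,(352,186,368,203),172,8,79,27.),"fence line",at(t,(330,199,375,258),24,34,0,70.,smin=110,vmin=120))
                                                                       ~~^^^^^^^^^^^^^^^^^^^^^^^^^^^^^^^^^^^^^^^^^^^^^^^^^^^
  File "ptr.py", line 5, in at
    u,n=blob(c,box,h0,h1,**k); return locate(p,[(c,u)],z)[0].tolist(),n,u.round(1).tolist()
                                      ~~~~~~^^^^^^^^^^^^^
  File "h.py", line 17, in locate
    r=least_squares(f,[0,0] if z is not None else [0,0,30.]); return r.x.round(1),np.abs(r.fun).max().round(2)
ValueError: Residuals are not finite in the initial point.
```

Call:
{"op": "servo_tool", "data": {
  "targets": [
    {"offset": [0, -0.002, 0], "dr": [0, 0, 0]},
    {"offset": [0, -0.005, 0], "dr": [0, 0, 0]},
    {"offset": [0, -0.008, 0], "dr": [0, 0, 0]},
    {"offset": [0, -0.011, 0], "dr": [0, 0, 0]},
    {"offset": [0, -0.014, 0.0005], "dr": [0, 0, 0]},
    {"offset": [0, -0.017, 0.001], "dr": [0, 0, 0]},
    {"offset": [0, -0.02, 0.0015], "dr": [0, 0, 0]},
    {"offset": [0, -0.02, 0.0015], "dr": [0, 0, 0]}
  ]
}}

```text
time_s: 4.83
position: [0.6123, -0.0479, 0.0832]
tcp_rot: [[-0.987, 0.159, 0.001], [0.159, 0.987, -0.001], [-0.001, -0.001, -1.0]]
force: [-1.8, -1.9, 6.5]
opening: 0.009
grasp_force: 2.8
```

```bash
sed -i '$d' ptr.py; python3 go.py 0 105 85; python3 ptr.py
```

```text
offset [ 0.0005  0.0168 -0.0018]
t 4.8333 guide [0.5, 88.2, 83.2] tool-x in guide [-1.    -0.001  0.001] y [-0.001  1.    -0.001] F guide [-1.43 -2.12  6.49] open 0.008730630459576066
scene ptr ([59.3, 12.2], 12, [293.1, 271.3]) mark ([82.0, -1.8], 16, [284.1, 276.8])
```

Call:
{"op": "servo_tool", "data": {
  "targets": [
    {"offset": [0, 0, -0.006], "dr": [0, 0, 0]},
    {"offset": [0, 0.005, -0.012], "dr": [0, 0, 0]},
    {"offset": [0, 0.02, -0.012], "dr": [0, 0, 0]},
    {"offset": [0, 0.033, -0.012], "dr": [0, 0, 0]},
    {"offset": [0, 0.036, -0.01], "dr": [0, 0, 0]},
    {"offset": [0, 0.036, -0.006], "dr": [0, 0, 0]},
    {"offset": [0, 0.036, -0.003], "dr": [0, 0, 0]},
    {"offset": [0, 0.035, -0.001], "dr": [0, 0, 0]},
    {"offset": [0, 0.032, -0.001], "dr": [0, 0, 0]},
    {"offset": [0, 0.029, -0.0015], "dr": [0, 0, 0]},
    {"offset": [0, 0.026, -0.0015], "dr": [0, 0, 0]},
    {"offset": [0, 0.023, -0.0015], "dr": [0, 0, 0]},
    {"offset": [0, 0.02, -0.0015], "dr": [0, 0, 0]},
    {"offset": [0, 0.017, -0.0015], "dr": [0, 0, 0]},
    {"offset": [0, 0.014, -0.0015], "dr": [0, 0, 0]},
    {"offset": [0, 0.011, -0.0015], "dr": [0, 0, 0]},
    {"offset": [0, 0.008, -0.001], "dr": [0, 0, 0]},
    {"offset": [0, 0.005, -0.0005], "dr": [0, 0, 0]},
    {"offset": [0, 0.002, 0], "dr": [0, 0, 0]},
    {"offset": [0, 0.002, 0], "dr": [0, 0, 0]}
  ]
}}

```text
time_s: 6.6
position: [0.612, -0.0465, 0.0833]
tcp_rot: [[-0.987, 0.16, -0.001], [0.16, 0.987, -0.001], [0.001, -0.001, -1.0]]
force: [-2.7, -0.8, 9.7]
opening: 0.005
grasp_force: 4.1
```

```bash
python3 go.py 0 105 85; python3 ptr.py
```

```text
offset [-0.      0.0155 -0.0017]
t 6.6 guide [-0.0, 89.5, 83.3] tool-x in guide [-1.     0.    -0.001] y [ 0.     1.    -0.001] F guide [-2.55 -1.25  9.66] open 0.004798968699218755
scene ptr ([59.1, 3.4], 13, [289.4, 270.6]) mark ([81.9, -1.6], 16, [284.2, 276.7])
```

Call:
{"op": "servo_tool", "data": {
  "targets": [
    {"offset": [0, 0, -0.006], "dr": [0, 0, 0]},
    {"offset": [0, 0.005, -0.012], "dr": [0, 0, 0]},
    {"offset": [0, 0.018, -0.012], "dr": [0, 0, 0]},
    {"offset": [0, 0.026, -0.012], "dr": [0, 0, 0]},
    {"offset": [0, 0.028, -0.01], "dr": [0, 0, 0]},
    {"offset": [0, 0.028, -0.006], "dr": [0, 0, 0]},
    {"offset": [0, 0.028, -0.003], "dr": [0, 0, 0]},
    {"offset": [0, 0.027, -0.001], "dr": [0, 0, 0]},
    {"offset": [0, 0.024, -0.001], "dr": [0, 0, 0]},
    {"offset": [0, 0.021, -0.0015], "dr": [0, 0, 0]},
    {"offset": [0, 0.018, -0.0015], "dr": [0, 0, 0]},
    {"offset": [0, 0.015, -0.0015], "dr": [0, 0, 0]},
    {"offset": [0, 0.012, -0.0015], "dr": [0, 0, 0]},
    {"offset": [0, 0.01, -0.0015], "dr": [0, 0, 0]},
    {"offset": [0, 0.01, -0.0015], "dr": [0, 0, 0]}
  ]
}}

```text
time_s: 7.95
position: [0.6139, -0.0356, 0.0849]
tcp_rot: [[-0.987, 0.16, -0.0], [0.16, 0.987, -0.0], [0.0, -0.0, -1.0]]
force: [-3.3, 1.7, 11.0]
opening: 0.005
grasp_force: 5.4
```

```bash
python3 go.py 0 105 85; python3 ptr.py;  python3 - <<'E'
from rig import viewer
import cv2,pickle
c=viewer.capture("scene");pickle.dump(c,open("s2.pkl","wb"));b=c["color"][248:293,260:320,::-1]
cv2.imwrite("pics/s2.png",cv2.resize(b,(800,600),interpolation=cv2.INTER_CUBIC))
E
```

```text
offset [ 0.0002  0.0044 -0.0001]
t 7.95 guide [0.2, 100.6, 84.9] tool-x in guide [-1. -0. -0.] y [-0.  1. -0.] F guide [-3.49  1.11 10.97] open 0.004542977037544037
scene ptr ([57.6, -1.6], 10, [287.5, 269.8]) mark ([80.5, -2.2], 19, [284.1, 276.3])
```

View pics/s2.png

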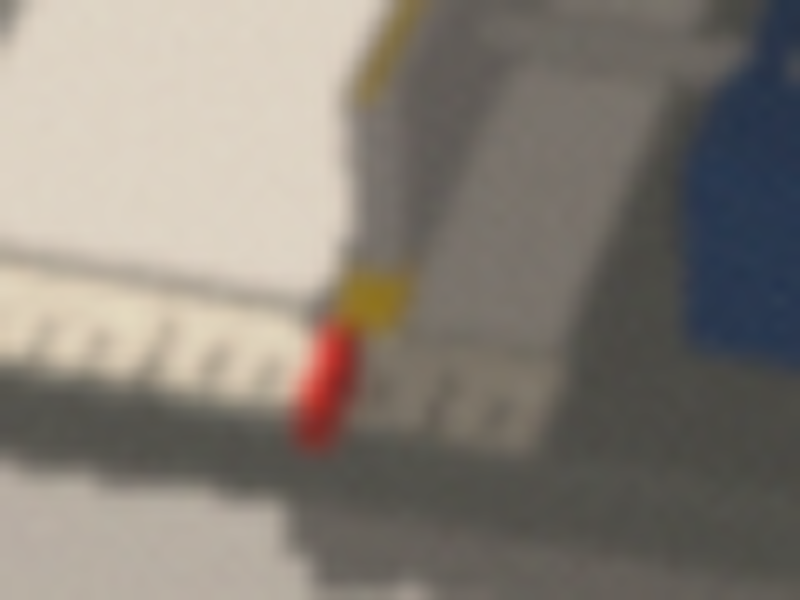

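The crop shows the yellow pointer at about (378,300) and the red mark from (342,320) to (315,450). The pointer still sits a little to the right, on the +y side. I'll check this by projecting model points.

```bash
python3 - <<'E'
from h import *
p=np.load("p.npy");c=pickle.load(open("s2.pkl","rb"))
f=lambda g:((proj(c,W(p,g))[0]-[260,248])*800/60).round().tolist()
for y in(-2,0,2,4): print(y,"tip",f((68,y,27)),"root",f((57.5,y,27)),"fence top c",f((57.5,y,70)),"fence foot",f((57.5,y,20)))
for x in (68,70,88): print("mark",x,f((x,-2,27)),f((x,-2,32)),f((x,-2,22)))
S=pickle.load(open("scene0.pkl","rb")); print("initial fence/ptr", ((proj(S,W(p,[(57.5,20,70),(68,20,27)]))-[230,215])*800/175).round().tolist())
E
```

```text
-2 tip [346.0, 330.0] root [364.0, 291.0] fence top c [354.0, 93.0] fence foot [366.0, 322.0]
0 tip [357.0, 332.0] root [376.0, 293.0] fence top c [366.0, 95.0] fence foot [377.0, 324.0]
2 tip [368.0, 334.0] root [387.0, 294.0] fence top c [377.0, 97.0] fence foot [388.0, 326.0]
4 tip [380.0, 336.0] root [398.0, 296.0] fence top c [389.0, 99.0] fence foot [399.0, 328.0]
mark 68 [346.0, 330.0] [344.0, 307.0] [347.0, 352.0]
mark 70 [342.0, 337.0] [341.0, 315.0] [343.0, 360.0]
mark 88 [309.0, 407.0] [307.0, 384.0] [310.0, 429.0]
initial fence/ptr [[302.0, 190.0], [298.0, 271.0]]
```

```bash
python3 - <<'E'
from h import *
p=np.load("p.npy");S=pickle.load(open("scene0.pkl","rb"));c=pickle.load(open("s2.pkl","rb"))
ex=proj(S,W(p,[(63,0,27),(64,0,27)]))
for n,q in(("start",S),("now",c)):
  for sm,vm in((140,90),(120,70),(100,80)):
    u,k=blob(q,(277,262,306,284),20,36,smin=sm,vmin=vm)
    # guide y at fixed x=63 by least squares along y and z
    r=least_squares(lambda g:proj(q,W(p,(63,g[0],g[1])))[0]-u,[0,27]).x
    m,km=blob(q,(276,266,292,288),172,8,smin=sm,vmin=vm)
    rm=least_squares(lambda g:proj(q,W(p,(80,g[0],g[1])))[0]-m,[0,27]).x
    print(n,sm,u.round(1),k,"y,z",r.round(1),"mark",rm.round(1),km)
E
```

```text
start 140 [296.5 271.9] 17 y,z [21.4 30.4] mark [-2.6 25.5] 17
start 120 [296.6 271.9] 19 y,z [21.7 30.3] mark [-2.6 26. ] 26
start 100 [296.6 272. ] 23 y,z [21.8 30.1] mark [-2.7 25.6] 33
now 140 [287.5 270.2] 13 y,z [ 0.3 31. ] mark [-2.  26.9] 22
now 120 [287.6 270.1] 14 y,z [ 0.7 31.3] mark [-2.5 25.9] 30
now 100 [287.6 270. ] 19 y,z [ 0.6 31.5] mark [-2.5 25.7] 34
```

Call:
{"op": "servo_tool", "data": {
  "targets": [
    {"offset": [0, -0.002, 0], "dr": [0, 0, 0]},
    {"offset": [0, -0.004, 0], "dr": [0, 0, 0]},
    {"offset": [0, -0.006, 0.0003], "dr": [0, 0, 0]},
    {"offset": [0, -0.008, 0.0006], "dr": [0, 0, 0]},
    {"offset": [0, -0.009, 0.001], "dr": [0, 0, 0]},
    {"offset": [0, -0.009, 0.001], "dr": [0, 0, 0]},
    {"offset": [0, -0.009, -0.01], "dr": [0, 0, 0]},
    {"offset": [0, -0.009, -0.03], "dr": [0, 0, 0]},
    {"offset": [0.03, -0.009, -0.06], "dr": [0, 0, 0]},
    {"offset": [0.06, 0.01, -0.09], "dr": [0, 0, 0]},
    {"offset": [0.09, 0.03, -0.11], "dr": [0, 0, 0]},
    {"offset": [0.12, 0.06, -0.12], "dr": [0, 0, 0]},
    {"offset": [0.13, 0.08, -0.12], "dr": [0, 0, 0]},
    {"offset": [0.14, 0.09, -0.12], "dr": [0, 0, 0]},
    {"offset": [0.14, 0.09, -0.12], "dr": [0, 0, 0]}
  ]
}}

```text
time_s: 9.35
position: [0.4879, 0.078, 0.2037]
tcp_rot: [[-0.988, 0.156, -0.002], [0.156, 0.988, 0.0], [0.002, 0.0, -1.0]]
force: [0.1, 0.5, -0.2]
opening: 0.004
grasp_force: 0.0
```

```bash
python3 go.py -70 190 88; python3 - <<'E'
from rig import viewer
from h import *
p=np.load("p.npy");im=[]
for n,b in(("scene",(262,250,312,300)),("top",(330,180,380,230))):
    q=viewer.capture(n);pickle.dump(q,open(n+"3.pkl","wb"))
    x0,y0,x1,y1=b;im.append(cv2.resize(q["color"][y0:y1,x0:x1,::-1],(400,400),interpolation=cv2.INTER_CUBIC))
    if n=="scene":
        for sm,vm in((140,90),(100,80)):
            u,k=blob(q,(277,262,306,284),20,36,smin=sm,vmin=vm);m,_=blob(q,(276,266,292,288),172,8,smin=sm,vmin=vm)
            f=lambda x,u:least_squares(lambda g:proj(q,W(p,(x,g[0],g[1])))[0]-u,[0,27]).x.round(1)
            print(u,k,f(63,u),"mark",f(80,m))
cv2.imwrite("pics/s3.png",np.hstack(im))
E
```

```text
offset [-0.0726 -0.0029  0.1155]
t 9.35 guide [-142.4, 192.6, 203.7] tool-x in guide [-1.    -0.004 -0.002] y [-0.004  1.     0.   ] F guide [ 0.05  0.47 -0.16] open 0.004302874060199548
[286.49220033 269.71141215] 13 [-2.  31.8] mark [-2.1 27.1]
[286.56062045 269.56030389] 19 [-1.8 32.3] mark [-2.6 25.6]
```

View pics/s3.png

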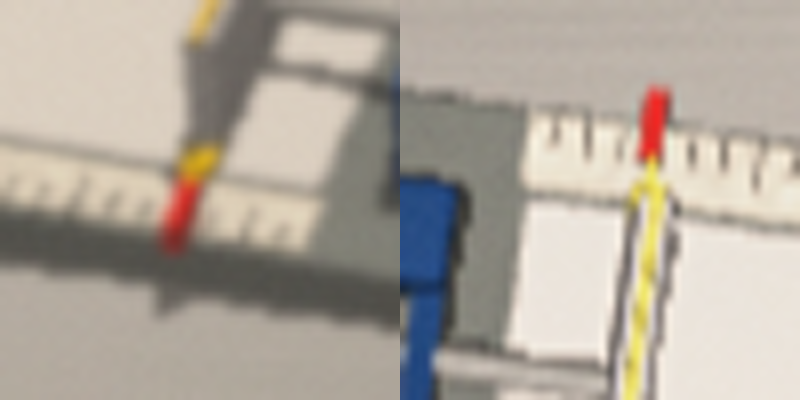

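Both views show the pointer tip in line with the mark; in the top half the tip is at (652,160) and the mark's inner end at (650,158). The fence is set, so on to the lever.

Call:
{"op": "servo_tool", "data": {
  "targets": [
    {"offset": [-0.02, -0.002, 0.01], "dr": [0, 0, 0]},
    {"offset": [-0.045, -0.002, 0.025], "dr": [0, 0, 0]},
    {"offset": [-0.068, -0.002, 0.045], "dr": [0, 0, 0]},
    {"offset": [-0.08, -0.002, 0.07], "dr": [0, 0, 0]},
    {"offset": [-0.08, -0.002, 0.095], "dr": [0, 0, 0]},
    {"offset": [-0.08, -0.002, 0.114], "dr": [0, 0, 0]},
    {"offset": [-0.08, -0.002, 0.122], "dr": [0, 0, 0]},
    {"offset": [-0.08, -0.002, 0.124], "dr": [0, 0, 0]},
    {"offset": [-0.08, -0.002, 0.124], "dr": [0, 0, 0]}
  ]
}}

```text
time_s: 10.2
position: [0.5692, 0.0603, 0.0788]
tcp_rot: [[-0.987, 0.16, -0.001], [0.16, 0.987, -0.0], [0.001, -0.0, -1.0]]
force: [-0.6, 0.5, 0.5]
opening: 0.002
grasp_force: 0.0
```

```bash
python3 go.py 11.5 190 80
```

```text
offset [-0.0708  0.0019 -0.0013]
t 10.2 guide [-59.3, 188.1, 78.8] tool-x in guide [-1.     0.    -0.001] y [ 0.  1. -0.] F guide [-0.66  0.4   0.54] open 0.001975374250322546
```

Call:
{"op": "servo_tool", "data": {
  "targets": [
    {"offset": [-0.008, 0.002, 0], "dr": [0, 0, 0]},
    {"offset": [-0.014, 0.002, 0], "dr": [0, 0, 0]},
    {"offset": [-0.02, 0.002, -0.001], "dr": [0, 0, 0]},
    {"offset": [-0.025, 0.002, -0.002], "dr": [0, 0, 0]},
    {"offset": [-0.03, 0.002, -0.003], "dr": [0, 0, 0]},
    {"offset": [-0.035, 0.002, -0.003], "dr": [0, 0, 0]},
    {"offset": [-0.04, 0.002, -0.003], "dr": [0, 0, 0]},
    {"offset": [-0.045, 0.002, -0.003], "dr": [0, 0, 0]},
    {"offset": [-0.05, 0.002, -0.002], "dr": [0, 0, 0]},
    {"offset": [-0.055, 0.002, -0.001], "dr": [0, 0, 0]},
    {"offset": [-0.059, 0.002, 0], "dr": [0, 0, 0]},
    {"offset": [-0.063, 0.002, 0], "dr": [0, 0, 0]},
    {"offset": [-0.066, 0.002, 0], "dr": [0, 0, 0]},
    {"offset": [-0.069, 0.002, 0], "dr": [0, 0, 0]},
    {"offset": [-0.069, 0.002, 0], "dr": [0, 0, 0]}
  ]
}}

```text
time_s: 11.45
position: [0.6374, 0.0522, 0.079]
tcp_rot: [[-0.987, 0.159, -0.001], [0.159, 0.987, 0.0], [0.001, -0.0, -1.0]]
force: [-0.4, -1.2, -1.7]
opening: 0.004
grasp_force: 0.7
```

```bash
cat > lev.py <<'E'
from rig import viewer
from h import *
p=np.load("p.npy")
v=[]
for n,g in(("scene",(25,190,89)),("top",(25,190,89))):
    c=viewer.capture(n);x,y=proj(c,W(p,g))[0].astype(int)
    u,k=blob(c,(x-12,y-14,x+13,y+15),172,8); print(n,k,u.round(1)); 
    if k>15: v.append((c,u))
print(locate(p,v) if len(v)>1 else locate(p,v,87.))
E
python3 go.py 14 190 80; python3 lev.py
```

```text
offset [-0.0047 -0.001  -0.001 ]
t 11.45 guide [9.3, 191.0, 79.0] tool-x in guide [-1.    -0.001 -0.001] y [-0.001  1.    -0.   ] F guide [-0.21 -1.28 -1.68] open 0.003941889517683526
scene 53 [375.7 253.6]
top 0 [nan nan]
(array([ 24.3, 190.2]), np.float64(0.0))h.py:12: RuntimeWarning: invalid value encountered in divide
  yy,xx=np.mgrid[y0:y1,x0:x1]; return np.array([(w*xx).sum(),(w*yy).sum()])/w.sum(),int((w>0).sum())
```

Call:
{"op": "servo_tool", "data": {
  "targets": [
    {"offset": [-0.002, 0, 0], "dr": [0, 0, 0]},
    {"offset": [-0.004, 0, 0], "dr": [0, 0, 0]},
    {"offset": [-0.006, 0, 0], "dr": [0, 0, 0]},
    {"offset": [-0.007, 0, 0], "dr": [0, 0, 0]},
    {"offset": [-0.007, 0, 0], "dr": [0, 0, 0]}
  ]
}}

```text
time_s: 11.97
position: [0.6426, 0.0514, 0.0793]
tcp_rot: [[-0.987, 0.159, -0.004], [0.159, 0.987, 0.0], [0.004, -0.0, -1.0]]
force: [-5.0, -0.4, 0.7]
opening: 0.005
grasp_force: 2.5
```

```bash
python3 go.py 14 190 80; python3 lev.py 2>/dev/null
```

```text
offset [ 0.0006 -0.0011 -0.0007]
t 11.9667 guide [14.6, 191.1, 79.3] tool-x in guide [-1.    -0.001 -0.004] y [-0.001  1.    -0.   ] F guide [-4.83 -1.22  0.71] open 0.005128369349185368
scene 54 [375.4 255.9]
top 0 [nan nan]
(array([ 32.6, 190.6]), np.float64(0.0))
```

Call:
{"op": "servo_tool", "data": {
  "targets": [
    {"offset": [-0.001, 0, 0], "dr": [0, 0, 0]},
    {"offset": [-0.0015, 0, 0], "dr": [0, 0, 0]},
    {"offset": [-0.0015, 0, 0], "dr": [0, 0, 0]}
  ]
}}

```text
time_s: 12.32
position: [0.6427, 0.0514, 0.0792]
tcp_rot: [[-0.987, 0.159, -0.007], [0.159, 0.987, 0.001], [0.007, -0.0, -1.0]]
force: [-7.7, -0.0, 1.5]
opening: 0.005
grasp_force: 3.7
```

Call:
{"op": "servo_tool", "data": {
  "targets": [
    {"offset": [0.005, 0, 0], "dr": [0, 0, 0]},
    {"offset": [0.02, 0, 0], "dr": [0, 0, 0]},
    {"offset": [0.04, 0, -0.01], "dr": [0, 0, 0]},
    {"offset": [0.06, 0, -0.03], "dr": [0, 0, 0]},
    {"offset": [0.08, 0, -0.06], "dr": [0, 0, 0]},
    {"offset": [0.1, 0, -0.09], "dr": [0, 0, 0]},
    {"offset": [0.12, 0.02, -0.115], "dr": [0, 0, 0]},
    {"offset": [0.14, 0.04, -0.125], "dr": [0, 0, 0]},
    {"offset": [0.16, 0.06, -0.13], "dr": [0, 0, 0]},
    {"offset": [0.17, 0.07, -0.13], "dr": [0, 0, 0]},
    {"offset": [0.17, 0.07, -0.13], "dr": [0, 0, 0]},
    {"offset": [0.17, 0.07, -0.13], "dr": [0, 0, 0]}
  ]
}}

```text
time_s: 13.32
position: [0.4901, 0.1475, 0.2099]
tcp_rot: [[-0.988, 0.157, 0.003], [0.157, 0.988, -0.0], [-0.003, 0.0, -1.0]]
force: [0.2, -0.9, -0.2]
opening: 0.01
grasp_force: 0.0
```

```bash
python3 go.py 14 190 80; python3 lev.py; python3 - <<'E'
from rig import viewer
import cv2
b=viewer.capture("top")["color"][150:300,240:440,::-1]
cv2.imwrite("pics/s4.png",cv2.resize(b,(800,600),interpolation=cv2.INTER_CUBIC))
E
```

```text
offset [-0.1648 -0.072   0.1304]
t 13.3167 guide [-151.4, 261.5, 209.9] tool-x in guide [-1.    -0.003  0.003] y [-0.003  1.     0.   ] F guide [ 0.38 -0.82 -0.15] open 0.00954594515977594
scene 61 [375.3 255.6]
top 58 [272.4 199.7]
(array([ 32.8, 190.5,  87.9]), np.float64(0.02))
```

View pics/s4.png

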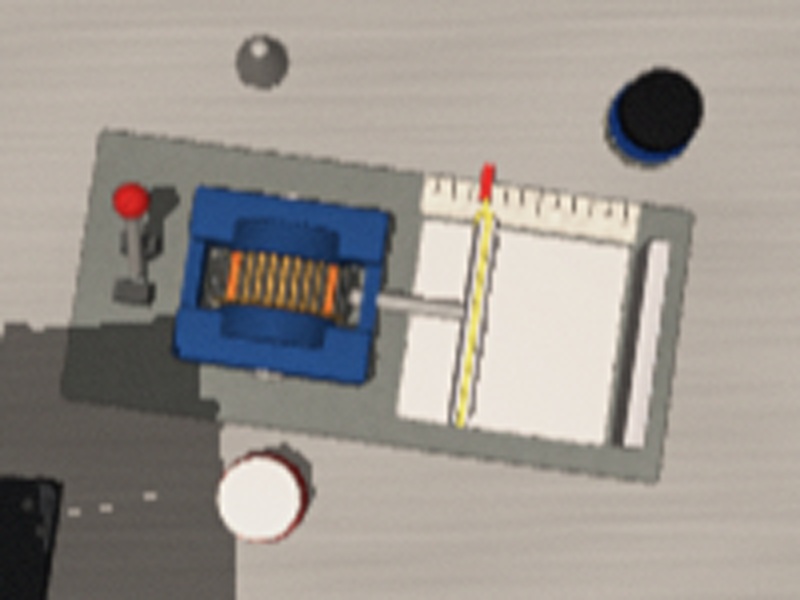

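The lever's ball (130,200) is fully over to +x, the pointer meets the mark at (487,200), and the pots and nozzle are unmoved. The hand is clear, so I'm handing in.

```bash
python3 -c "
from rig import ticket
print(ticket.hand_in())"
```

```text
the job is handed in; nothing more can be done
None
```

I rolled the fence by the wheel until its pointer lined up with the red marker (within about 1 mm by camera), pushed the clamp lever fully over to its stop, took the hand clear and handed the job in at about 13 s; no verdict came back.

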